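# Snap the inspection lamp into its charging dock

## Robot

A 7-joint arm with a two-finger parallel gripper is mounted at the origin on the work surface. World frame = base frame: x ahead of the robot, y to its left, z up, the work surface at z = 0. Lengths are in m, angles in rad, forces in N, time in s.
With the tool pointing down it reaches from about 0.425 to 0.8 m from the base axis. Payload 8.3 kg.
Tool frame: the origin (TCP) lies on the centre line of the jaws, within the pads' length; the fingertips stand 11 mm ahead of it and the grasp point (between the pads) lies 8 mm behind it; z points along the fingers, y is the line along which they close (so a half turn about z gives the same grasp; the last joint's range is limited). The gripper opens to 85 mm and grips with 20 to 120 N. Pads are 22 mm wide; open, the fingers measure 114 mm over their backs; the gripper's body (76 mm by 85 mm) begins 54 mm behind the grasp point. The pads swing forward as they close: fully open they stand 13 mm farther back than shut.
Start: joints at [-1.386, 0.383, 0.016, 1.37, -0.006, 1.388, -0.046], TCP at [0.153, 0.606, 0.242] pointing down, gripper open.
Joint ranges: [-2.95, 2.95], [-0.25, 2.06], [-1.52, 1.56], [0.18, 2.33], [-1.44, 4.58], [0.02, 2.06], [-3.01, 3.01]. Speed limits (rad/s): [2.39, 2.39, 3.01, 3.01, 3.14, 3.14, 3.14].

## Interface

Orientations are given as a rotation vector (axis times angle).
In Python, from workcell import r gives the robot as it stands.
- The arm moves only by the shell command python3 -m handwheel 'ROWS' [OPENING]. ROWS is JSON, a list of rows, each a list of 4 numbers: the shift along the tool's x, y, z normalised to -1 to 1, where 1 is 0.03 m, then the turn about the tool's z normalised to -1 to 1, where 1 is 0.1 rad. In form: [[x, y, z, yaw], ...]. A call has exactly 5 rows; each row shifts and turns the commanded pose from where the row before left it, along the tool's axes as they then stand; what a row does not reach is not made up. A row lasts 1/10 s, in which the tool goes at most 50 mm and 8.59 degrees, less where a joint would pass 70% of its speed; a pose out of reach is approached as far as the arm can. A call with a number of a shift or a turn outside -1 to 1 is refused whole. A call with a gripper value outside its range is refused whole. OPENING is the opening, from -1 (shut) to 1 (fully open), so that 0 is half open, set as the call begins (- or left out, the last holds). The fingers move at their own pace and stop on an object; the grip force is fixed at half the most. Time passes only in rows, so rows that do not move let the fingers close, or fill a call up. It gives the time, the measured TCP pose, the force, the opening and the grip force at its end, in the units of the state.
- r.get_obs(): the state, without advancing time (a new reading comes with each control period).
- r.read_camera(name): name is "scene" or "top"; returns the picture (400x640x3 uint8, red, green, blue); there is no depth.
- r.calibration(name): a dict with "vertical_fov" (degrees; the focal length in pixels is half the picture's height over the tangent of half this angle, whatever the lens; pixels are square), "cx", "cy" (the principal point, pixels), "world_to_cam" (4x4, takes a point from world to camera coordinates). Camera axes: x right, y down, z forward; pixel columns grow to the right and rows downward; lengths in m; the calibration is good to about 2 mm. A picture is of the moment at which its call begins. calibration takes no time and is no camera call.
- r.sign_off(): hands the job in; it is judged then, once.
The state is a dict: "time_s": time; "qpos": joint angles; "dq": joint speeds; "joint_efforts": joint torques, N m; "tool_pos": TCP position; "eef_rot": TCP orientation; "force": force on the tool from outside, world axes, zero at the start; "torque": the same for the moment, N m; "finger_gap": finger opening in m; "gripper_force": force on a finger pad.
Only numpy, scipy, OpenCV 4.12 (cv2) and the standard library are available. Lean on these libraries where they do the work, as an engineer would, in place of code of your own. Each camera call takes 0.05 s, during which the arm holds its last target. There are 200 camera calls.

## Task

Take the inspection lamp from its vee-block rest and press it straight down into both spring clips of the charging dock, tail towards the charger but still clear of its contact pin, until both clips snap around the shaft. Then slide it along in the clips, tail first, until the tail has pushed the contact pin fully in, and let go. Be gentle: do not press the sprung clip bed down onto its bottom stop, do not ram the charger, and leave the other things on the bench alone.

Things in the scene. Friction and masses are not known exactly. Their poses are not given: they have to be found in the camera images.
- lamp: Inspection lamp, aluminium, about 300 g. Origin on the axis of its round shaft; its y axis is the lamp's axis, towards the head. Shaft 24 mm in diameter from y = -105 mm (flat tail) to +95; wider head, 36 mm in diameter, from +95 to +140. Centre of mass near y = +20 mm. x and z turn as it rolls. Starts level in the rest, y along the rest's y, origin within 10 mm of its middle.
- lamp_tail (a point): Centre of the flat tail end of the lamp, on its axis, 105 mm from the lamp's origin.
- rest: Fixed steel rest: plate 90 x 160 x 8 mm with two vee blocks, each 18 mm wide, at y = -55 and +55 mm, carrying the shaft with its axis 50 mm above the bench. Origin: centre of the underside, on the bench; y is along the shaft. Between the blocks the shaft is free for fingers on both sides.
- dock: Fixed charging dock, base plate 110 mm (x) by 360 mm (y) and 10 mm thick, origin on the bench under the middle of the clip bed; z up. A docked lamp lies along its y axis, 85 mm above the bench, head towards +y, tail towards the charger at the -y end.
- seat (a point): Point on the clip bed, midway between the two clips, on the axis of a snapped-in shaft, 85 mm above the bench at rest; axes as the dock's. It sinks with the bed. The clips stand at y = -58 and +58 mm from it, each 10 mm wide: two upright spring-steel fingers over a rubber vee. Between the clips is only a bar, 24 mm wide, its top 30 mm below the seat. Fingers have room there.
- bed (a joint): How far the spring-mounted clip bed is pressed down (m): 0 at rest, 0.032 on its bottom stop. It starts to yield at about 1.5 N, then gives 1.7 mm per newton (some 20 N at the stop): it sinks about 20 mm before the clips give way, and rises again as they snap.
- clip_tail_r (a joint): Opening of the +x finger of the clip nearer the charger (rad): 0 at rest, about 0.02 around a seated shaft, 0.15 while the shaft passes. The lips lie 9 mm above the seat, 17 mm apart at rest, with a flared mouth up to 18 mm above the seat. The shaft meets the lips with its axis 19 mm above the seat, is hardest to push near 15 mm and snaps home below 9 mm.
- clip_head_r (a joint): The same for the clip at the head's side (+y). Pressed off the middle, one clip snaps before the other, which then needs a push nearer to it. Both clips together need a push of about 12 to 16 N, which drops sharply when they snap. A seated shaft still takes 3 to 8 N to slide along, more if it is pressed down or lifted meanwhile.
- charger: Charger at the dock's -y end: black housing, top 67 mm above the bench, with a back post. It carries a grey contact block, 34 mm wide, 36 mm high, centred 85 mm above the bench, whose +y face stands anywhere from y = -131 to -111 mm in the dock's frame: it is clamped where the last user left it, and its place is not reported. Origin and axes as the dock's.
- pin (a joint): The round 8 mm brass contact pin of the contact block (m): 0 when it stands 8 mm out of the block's +y face, 0.008 when pushed in flush. It lies on the axis of a docked lamp, and takes 0.5 to 1.5 N. When it is fully in, the tail meets the rigid block.
- brush: Bystander: wire brush lying on the bench beyond the work. Leave it alone.
- can: Bystander: metal can, 52 mm in diameter and 150 mm high, standing on the bench. Leave it alone.
- angle: Bystander: piece of angle steel, 100 x 50 x 50 mm, on the bench. Leave it alone.
Mind the look-alikes: they are no part of the job. Several things have the shape of the lamp; the one meant has the colours described above.

How it is judged:
By the outcome, as a careful person would: the job done as asked, in the order asked, and still so for the second after the job is handed in, with the robot touching nothing.
It also fails if it takes over 69 s, if anything falls off the work surface, if the arm or the gripper's body presses on something with over 40 N, if the wrist force passes 120 N, or if a joint passes its speed limit or range.

## Working session

There is one attempt and no reset: what is moved stays moved. The work goes in short steps, Python scripts to look and compute and a shell command to move; the robot and the scene stay as the last step left them, time stands still between calls to the robot, and variables do not carry over. Pictures are saved under pics/ and viewed, at most 10 in all, crops included, and the job is handed in when it is done.

```bash
ls; mkdir -p pics
cat > h.py <<'E'
import numpy as np, cv2
from workcell import r
def cal(n):
    c=r.calibration(n); f=200/np.tan(np.radians(c["vertical_fov"])/2); return f,c["cx"],c["cy"],np.array(c["world_to_cam"])
def ray(n,u,v):
    f,cx,cy,T=cal(n); R=T[:3,:3]; o=-R.T@T[:3,3]; d=R.T@np.array([(u-cx)/f,(v-cy)/f,1]); return o,d
def atz(n,u,v,z):
    o,d=ray(n,u,v); return o+d*(z-o[2])/d[2]
def tri(a,b):
    (o1,d1),(o2,d2)=ray("scene",*a),ray("top",*b)
    s=np.linalg.lstsq(np.c_[d1,-d2],o2-o1,rcond=None)[0]; p,q=o1+s[0]*d1,o2+s[1]*d2
    return (p+q)/2,np.linalg.norm(p-q)
def proj(n,p):
    f,cx,cy,T=cal(n); c=T[:3,:3]@np.array(p)+T[:3,3]; return f*c[0]/c[2]+cx,f*c[1]/c[2]+cy
E
python3 - <<'E'
from h import *
for n in ("scene","top"):
    cv2.imwrite(f"pics/{n}0.png",r.read_camera(n)[:,:,::-1]); print(n,cal(n))
print(r.get_obs())
E
```

```text
pics
scene (np.float64(394.5697114825413), 317.0770239253236, 204.78267534469848, array([[ 0.63593865,  0.77144742,  0.02123481, -0.39933848],
       [ 0.56339392, -0.44527473, -0.69592938, -0.20382086],
       [-0.5274176 ,  0.45453195, -0.71779619,  1.58548112],
       [ 0.        ,  0.        ,  0.        ,  1.        ]]))
top (np.float64(400.99495401746236), 317.69986258362815, 200.08620786671742, array([[ 0.01326102, -0.99964662,  0.02303855,  0.07347725],
       [-0.99138143, -0.01614763, -0.13000811,  0.53713545],
       [ 0.13033419, -0.02111595, -0.99124523,  1.33884486],
       [ 0.        ,  0.        ,  0.        ,  1.        ]]))
{'time_s': 0.1, 'qpos': array([-1.3858985 ,  0.38414408,  0.01632932,  1.37104393, -0.0062906 ,
        1.38825666, -0.04650985]), 'dq': array([-0.00080401, -0.00157504, -0.00189681, -0.00089596, -0.00132035,
       -0.00066925, -0.00016172]), 'joint_efforts': array([ 4.25753358e-03, -6.29130149e+01,  8.47808830e-01, -3.72751415e+01,
        1.65947329e-02,  1.06353578e-02, -2.67292143e-05]), 'tool_pos': array([0.15312366, 0.60548518, 0.24138708]), 'eef_rot': array([-3.88067188e-01, -3.11732592e+00,  2.81440559e-03]), 'force': array([-0.10668174, -0.29499466, -0.31440426]), 'torque': array([-0.01400457, -0.03880125,  0.0203016 ]), 'gripper_force': 0.0, 'finger_gap': 0.08506739245393616}
```

View pics/scene0.png

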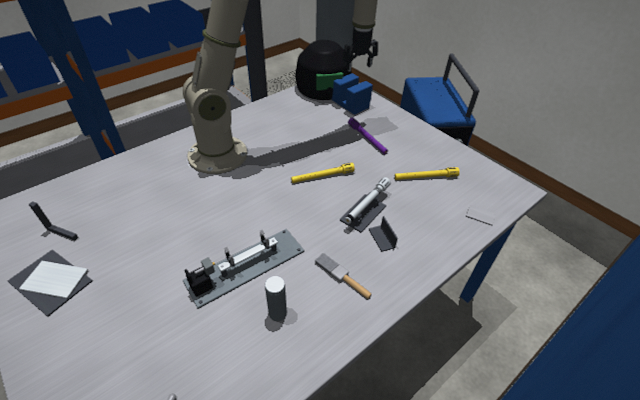

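View pics/top0.png

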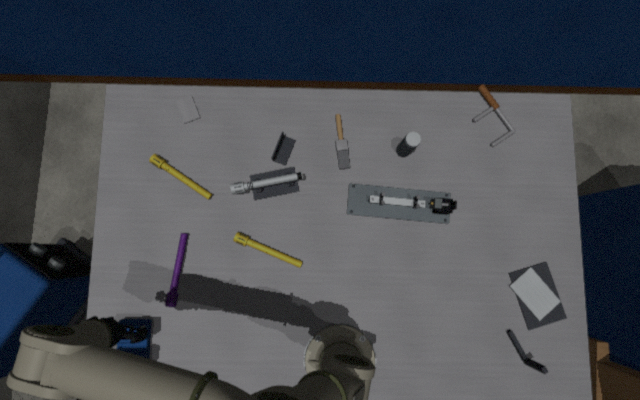

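The lamp is the grey one in the rest (scene about (367,202), top about (268,183)). The dock is at scene (243,265) and top (400,203), with the charger at its right end in the top view. Next I'll enlarge both.

Run:
```python
import cv2,numpy as np
s=cv2.imread("pics/scene0.png");t=cv2.imread("pics/top0.png")
def z(i,x,y,w,h,k): return cv2.convertScaleAbs(cv2.resize(i[y:y+h,x:x+w],None,fx=k,fy=k,interpolation=cv2.INTER_CUBIC),alpha=1.6)
# A: rest, top (222,165,90,37)x8 ->720x296 ; scene (335,170,60,65)x... 
a=z(t,224,160,90,45,8); b=z(s,335,172,90,37+20,5)
c=np.zeros((600,800,3),np.uint8); c[:360,:720]=a; c[362:362+230,:450]=z(s,335,172,90,46,5); cv2.imwrite("pics/A.png",c)
c=np.zeros((600,800,3),np.uint8); c[:200,:600]=z(t,340,178,120,40,5); c[205:600,:625]=z(s,180,225,125,79,5); cv2.imwrite("pics/B.png",c)
```

```text
(no output)
```

View pics/A.png

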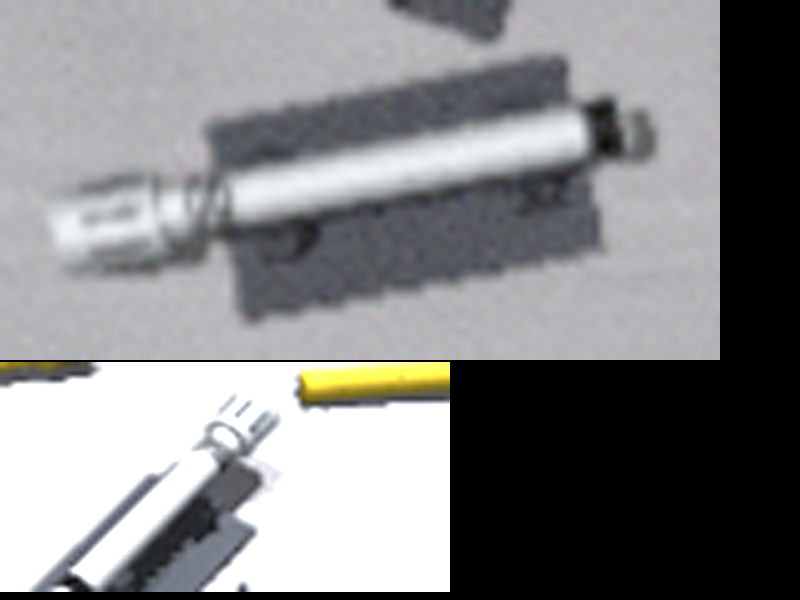

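View pics/B.png

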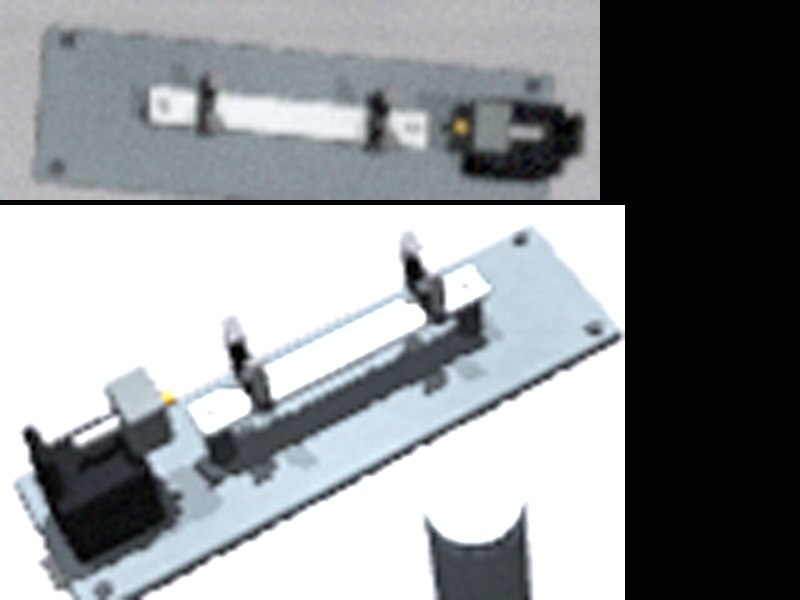

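A shows the lamp head end at top-crop (53,230), tail at (652,135), and rest corners at (210,125), (565,58), (600,245), (243,318). B shows the dock holes, the clips at (207,103) and (377,122), the pin tip at (455,127) and the block face at about u=477. Next I'll convert these to positions.

Run:
```python
from h import *
np.set_printoptions(precision=4,suppress=True)
A=lambda u,v:(224+u/8,160+v/8); Bt=lambda u,v:(340+u/5,178+v/5); Bs=lambda u,v:(180+u/5,225+(v-205)/5)
As=lambda u,v:(335+u/5,172+(v-362)/5)
c=np.array([atz("top",*A(*p),.008) for p in((210,125),(565,58),(600,245),(243,318))])
print("rest",c.mean(0),[np.linalg.norm(c[i]-c[(i+1)%4]) for i in range(4)]); d=c[0]+c[3]-c[1]-c[2]; print("ang",np.degrees(np.arctan2(d[1],d[0])))
h,t=atz("top",*A(53,230),.05),atz("top",*A(652,135),.05); d=h-t; print("lamp",h,t,np.linalg.norm(d),np.degrees(np.arctan2(d[1],d[0])), "orig",t+d/np.linalg.norm(d)*.105)
print("junction tri",tri(As(232,440),A(160,215)), "headend", tri(As(270,405),A(53,230)))
print("pin",tri(Bs(170,398),Bt(457,127)))
for s,t in (((520,239),(68,40)),((595,328),(57,168)),((102,588),None)):
    print("hole",atz("scene",*Bs(*s),.01), t and atz("top",*Bt(*t),.01), t and tri(Bs(*s),Bt(*t)))
print("hole3",atz("top",*Bt(533,85),.01))
a,b=atz("top",*Bt(149,105),.055),atz("top",*Bt(428,130),.055); d=a-b
print("bar",a,b,(a+b)/2,np.linalg.norm(d),np.degrees(np.arctan2(d[1],d[0])))
a,b=atz("scene",*Bs(485,285),.055),atz("scene",*Bs(190,412),.055); print("bar scene ends",a,b)
print("block face",atz("top",*Bt(477,126),.103)," scene",atz("scene",*Bs(158,400),.103))
```

```text
rest [0.5964 0.2325 0.008 ] [np.float64(0.15812458294287657), np.float64(0.0847676240311161), np.float64(0.15827765938497804), np.float64(0.08674607102869471)]
ang 102.31030646211329
lamp [0.5678 0.3766 0.05  ] [0.613  0.1244 0.05  ] 0.2562455902763589 100.17085007480408 orig [0.5945 0.2277 0.05  ]
junction tri (array([0.5767, 0.3338, 0.0476]), np.float64(0.004143950082032175)) headend (array([0.5696, 0.3787, 0.0505]), np.float64(0.005708751212823755))
pin (array([ 0.5249, -0.2953,  0.082 ]), np.float64(0.0004202769504632989))
hole [ 0.5021 -0.0374  0.01  ] [ 0.5911 -0.0444  0.01  ] (array([ 0.5666, -0.0542,  0.0843]), np.float64(0.043297756238200064))
hole [ 0.5909 -0.0438  0.01  ] [ 0.5007 -0.0369  0.01  ] (array([ 0.5247, -0.0257, -0.0715]), np.float64(0.050432749532880294))
hole [ 0.5634 -0.3731  0.01  ] None None
hole3 [ 0.5646 -0.3723  0.01  ]
bar [ 0.5398 -0.0944  0.055 ] [ 0.5258 -0.284   0.055 ] [ 0.5328 -0.1892  0.055 ] 0.19014214981976124 85.7786593638979
bar scene ends [ 0.5504 -0.0971  0.055 ] [ 0.521  -0.2849  0.055 ]
block face [ 0.5229 -0.3022  0.103 ]  scene [ 0.5375 -0.3057  0.103 ]
```

```bash
python3 -m handwheel '[[0,0,0,1],[0,0,0,1],[0,0,0,1],[0,0,0,1],[0,0,0,1]]' 1
python3 -m handwheel '[[0,0,0,1],[0,0,0,1],[0,0,0,1],[0,0,0,1],[0,0,0,1]]'
python3 -m handwheel '[[0,0,0,1],[0,0,0,0.135],[-0.77,0.6,0,0],[-0.77,0.6,0,0],[-0.77,0.6,0,0]]'
for i in 1 2; do python3 -m handwheel '[[-0.77,0.6,0,0],[-0.77,0.6,0,0],[-0.77,0.6,0,0],[-0.77,0.6,0,0],[-0.77,0.6,0,0]]'; done
python3 - <<'E'
from h import *
B=lambda u,v:(340+u/5,178+v/5)
for z in (.075,.085,.1): print(z,atz("top",*B(207,103),z),atz("top",*B(377,122),z))
o=r.get_obs(); from scipy.spatial.transform import Rotation as R
print(o["tool_pos"],R.from_rotvec(o["eef_rot"]).as_matrix().round(3),o["qpos"].round(2))
E
```

```text
time_s: 0.6
tool_pos: [0.1531, 0.6056, 0.2417]
eef_rot: [1.153, 2.922, -0.002]
force: [0.6, 0.6, -0.1]
finger_gap: 0.0853
gripper_force: 0.0
time_s: 1.1
tool_pos: [0.1532, 0.6056, 0.2417]
eef_rot: [1.84, 2.546, -0.002]
force: [0.4, -0.6, 0.2]
finger_gap: 0.0854
gripper_force: 0.0
time_s: 1.6
tool_pos: [0.221, 0.5486, 0.2419]
eef_rot: [1.973, 2.445, -0.001]
force: [1.0, 0.4, 0.7]
finger_gap: 0.0853
gripper_force: 0.0
time_s: 2.1
tool_pos: [0.3333, 0.4541, 0.2421]
eef_rot: [1.974, 2.444, -0.001]
force: [0.4, 1.3, 0.3]
finger_gap: 0.0854
gripper_force: 0.0
time_s: 2.6
tool_pos: [0.4453, 0.3599, 0.2421]
eef_rot: [-1.973, -2.444, 0.001]
force: [0.7, -0.1, -0.5]
finger_gap: 0.0856
gripper_force: 0.0
0.075 [ 0.53909006 -0.13016269  0.075     ] [ 0.52815341 -0.24399271  0.075     ]
0.085 [ 0.53771113 -0.12834064  0.085     ] [ 0.52685731 -0.24130848  0.085     ]
0.1 [ 0.53564273 -0.12560757  0.1       ] [ 0.52491316 -0.23728214  0.1       ]
[0.44525903 0.35992864 0.24208571] [[-0.211  0.978 -0.   ]
 [ 0.978  0.211 -0.   ]
 [-0.    -0.    -1.   ]] [-1.05  0.28  0.39  1.53 -0.11  1.35 -0.44]
```

```bash
python3 -m handwheel '[[-0.77,0.6,0,0],[-0.77,0.6,0,0],[-0.77,0.6,0,0],[-0.77,0.6,0,0],[-0.77,0.6,0,0]]' >/dev/null
python3 -m handwheel '[[-0.76,0.5,0,0],[-0.76,0.5,0,0],[0,0,0.8,0],[0,0,0.8,0],[0,0,0.8,0]]'
python3 -m handwheel '[[0,0,0.6,0],[0,0,0.3,0],[0,0,0,0],[0,0,0,0],[0,0,0,0]]'
python3 - <<'E'
from h import *
t=r.read_camera("top")[:,:,::-1]; s=r.read_camera("scene")[:,:,::-1]
z=lambda i,x,y,w,h,k: cv2.convertScaleAbs(cv2.resize(i[y:y+h,x:x+w],None,fx=k,fy=k,interpolation=cv2.INTER_CUBIC),alpha=1.3)
c=np.zeros((600,800,3),np.uint8); c[:270,:540]=z(t,224,160,90,45,6); c[275:600,:500]=z(s,325,160,100,65,5); cv2.imwrite("pics/C.png",c)
print(r.get_obs()["tool_pos"])
E
```

```text
time_s: 3.6
tool_pos: [0.5955, 0.2279, 0.1691]
eef_rot: [-1.974, -2.444, 0.0]
force: [0.2, 0.6, 0.0]
finger_gap: 0.0853
gripper_force: 0.0
time_s: 4.1
tool_pos: [0.5962, 0.2284, 0.1446]
eef_rot: [1.976, 2.441, 0.003]
force: [-0.3, 0.1, 0.0]
finger_gap: 0.0854
gripper_force: 0.0
[0.59602404 0.22840809 0.14441144]
```

View pics/C.png

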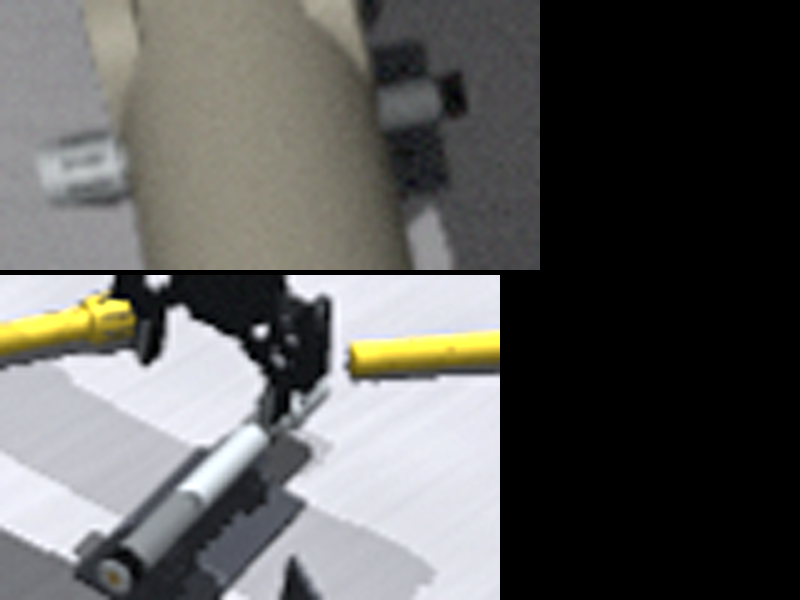

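C shows the gripper centred above the shaft. The tail face centre is at scene-crop (113,577) and the tail end in the top crop at (467,95).

Run:
```python
from h import *
print(atz("scene",325+113/5,160+(577-275)/5,.05),atz("top",224+467/6,160+95/6,.05),atz("top",224+467/6,160+95/6,.06),tri((325+113/5,160+(577-275)/5),(224+467/6,160+96/6)))
print(atz("top",224+38/6,160+173/6,.055))
```

```text
[0.61972734 0.13412744 0.05      ] [0.61639857 0.13693024 0.05      ] [0.61447059 0.136733   0.06      ] (array([0.6168034 , 0.13711613, 0.04534936]), np.float64(0.00027063601498263453))
[0.56667893 0.37657322 0.055     ]
```

```bash
python3 -m handwheel '[[0,0.04,0.9,0],[0,0,0.9,0],[0,0,0.8,0],[0,0,0.5,0],[0,0,0.3,0]]'
python3 -m handwheel '[[0,0,0,0],[0,0,0,0],[0,0,0,0],[0,0,0,0],[0,0,0,0]]' -1
python3 -m handwheel '[[0,0,0,0],[0,0,0,0],[0,0,0,0],[0,0,0,0],[0,0,0,0]]'
python3 -m handwheel '[[0,0,-0.1,0],[0,0,-0.3,0],[0,0,-0.6,0],[0,0,-0.6,0],[0,0,-0.6,0]]'
```

```text
time_s: 4.7
tool_pos: [0.5964, 0.2284, 0.0404]
eef_rot: [-1.976, -2.441, 0.001]
force: [0.4, 0.1, -0.3]
finger_gap: 0.0852
gripper_force: 0.0
time_s: 5.2
tool_pos: [0.5975, 0.2288, 0.0425]
eef_rot: [1.976, 2.441, 0.003]
force: [0.1, -0.8, 4.0]
finger_gap: 0.0223
gripper_force: 58.6
time_s: 5.7
tool_pos: [0.5976, 0.2288, 0.0425]
eef_rot: [1.976, 2.441, 0.003]
force: [0.2, -0.4, 6.9]
finger_gap: 0.0224
gripper_force: 58.8
time_s: 6.2
tool_pos: [0.596, 0.2282, 0.1078]
eef_rot: [-1.977, -2.441, 0.002]
force: [0.2, -0.2, -3.3]
finger_gap: 0.0222
gripper_force: 58.9
```

```bash
python3 -m handwheel '[[0,0,-1,0],[0,0,-1,0],[0,0,-1,0.9],[0,0,0,1],[0,0,0,0.98]]'
for i in 1 2; do python3 -m handwheel '[[-0.95,-0.07,0,0],[-0.95,-0.07,0,0],[-0.95,-0.07,0,0],[-0.95,-0.07,0,0],[-0.95,-0.07,0,0]]'; done
python3 -m handwheel '[[-0.95,-0.07,0,0],[-0.95,-0.07,0,0],[-0.95,-0.07,0,0],[-0.7,-0.07,0,0],[-0.4,-0.07,0,0]]'
python3 -m handwheel '[[0,0,0.6,0],[0,0,0.3,0],[0,0,0.1,0],[0,0,0,0],[0,0,0,0]]'
python3 - <<'E'
from h import *
t=r.read_camera("top")[:,:,::-1]; s=r.read_camera("scene")[:,:,::-1]
z=lambda i,x,y,w,h,k: cv2.convertScaleAbs(cv2.resize(i[y:y+h,x:x+w],None,fx=k,fy=k,interpolation=cv2.INTER_CUBIC),alpha=1.4)
c=np.zeros((600,800,3),np.uint8); c[:225,:650]=z(t,335,178,130,45,5); c[230:600,:650]=z(s,180,222,130,74,5); cv2.imwrite("pics/D.png",c)
o=r.get_obs();print(o["tool_pos"],np.degrees(2*np.arctan2(o["eef_rot"][1],o["eef_rot"][0])))
E
```

```text
time_s: 6.7
tool_pos: [0.5967, 0.2284, 0.1987]
eef_rot: [2.311, 2.128, 0.002]
force: [-0.4, 0.1, -4.2]
finger_gap: 0.0222
gripper_force: 59.1
time_s: 7.2
tool_pos: [0.5741, 0.086, 0.1972]
eef_rot: [-2.306, -2.132, 0.002]
force: [0.5, -0.3, -2.5]
finger_gap: 0.0223
gripper_force: 59.1
time_s: 7.7
tool_pos: [0.5525, -0.0551, 0.1974]
eef_rot: [-2.306, -2.132, 0.001]
force: [-0.6, 0.0, -3.1]
finger_gap: 0.0222
gripper_force: 59.1
time_s: 8.2
tool_pos: [0.5324, -0.1736, 0.1974]
eef_rot: [-2.31, -2.129, 0.001]
force: [-0.1, -0.5, -2.6]
finger_gap: 0.0223
gripper_force: 59.1
time_s: 8.7
tool_pos: [0.534, -0.1708, 0.1677]
eef_rot: [2.306, 2.134, 0.0]
force: [-0.0, 1.1, -2.3]
finger_gap: 0.0221
gripper_force: 59.2
[ 0.53404852 -0.1710922   0.16789821] 85.5409869642878
```

View pics/D.png

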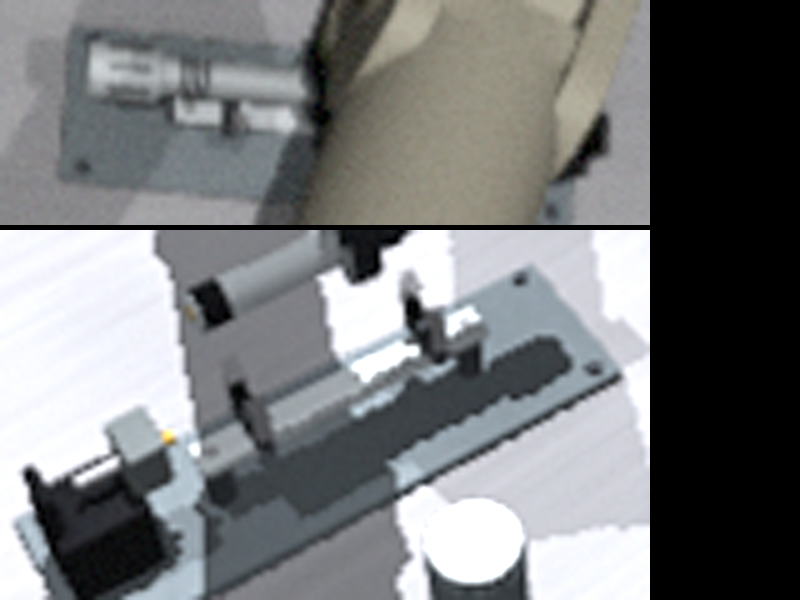

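D shows the tail's centre dot at scene-crop (190,312) and the head end in the top crop at (89,70). The lamp is above the dock and about 17 mm short of the seat.

Run:
```python
from h import *
np.set_printoptions(precision=4,suppress=True)
S=np.array([.533,-.188]);y=np.array([.0785,.997]);x=np.array([.997,-.0785])
f=lambda n,p:(p[:2]-S)@np.c_[x,y]
tcp=r.get_obs()["tool_pos"]
print("tcp",f("",tcp))
for z in (.17,.1755,.18): print(z,"tail",f("",atz("scene",180+190/5,222+(312-230)/5,z)),"head end",f("",atz("top",335+89/5,178+70/5,z+.005)))
# clip & pin in dock frame, this picture (scene), pin tip
print("pin",f("",atz("scene",180+170/5,222+(438-230)/5,.085)))
# predicted tail px if tail at tcp-.096
for h in (.170,.1755,.18):
  p=np.r_[tcp[:2]-.096*y,h]; print(h,np.array(proj("scene",p))-[180,222],)
```

```text
tcp [-0.0003  0.0169]
0.17 tail [-0.0037 -0.0781] head end [-0.0015  0.1649]
0.1755 tail [ 0.0009 -0.0793] head end [-0.0024  0.1654]
0.18 tail [ 0.0047 -0.0803] head end [-0.0032  0.1658]
pin [ 0.0027 -0.108 ]
0.17 [38.2118 17.368 ]
0.1755 [37.8872 16.0727]
0.18 [37.6198 15.0057]
```

```bash
python3 -m handwheel '[[-0.38,0,0,0],[-0.2,0,0.2,0],[0,0,0.5,0],[0,0,0.5,0],[0,0,0.4,0]]'
python3 -m handwheel '[[0,0,0.25,0],[0,0,0.15,0],[0,0,0,0],[0,0,0,0],[0,0,0,0]]'
python3 - <<'E'
from h import *
t=r.read_camera("top")[:,:,::-1]; s=r.read_camera("scene")[:,:,::-1]
z=lambda i,x,y,w,h,k: cv2.convertScaleAbs(cv2.resize(i[y:y+h,x:x+w],None,fx=k,fy=k,interpolation=cv2.INTER_CUBIC),alpha=1.4)
c=np.zeros((600,800,3),np.uint8); c[:225,:650]=z(t,335,178,130,45,5); c[230:600,:650]=z(s,180,222,130,74,5); cv2.imwrite("pics/E.png",c)
E
```

```text
time_s: 9.3
tool_pos: [0.5315, -0.1881, 0.117]
eef_rot: [-2.305, -2.131, 0.002]
force: [-0.2, 0.3, -3.0]
finger_gap: 0.0219
gripper_force: 59.2
time_s: 9.8
tool_pos: [0.5327, -0.1888, 0.1079]
eef_rot: [2.306, 2.132, 0.001]
force: [0.2, -0.4, -3.1]
finger_gap: 0.022
gripper_force: 59.2
```

View pics/E.png

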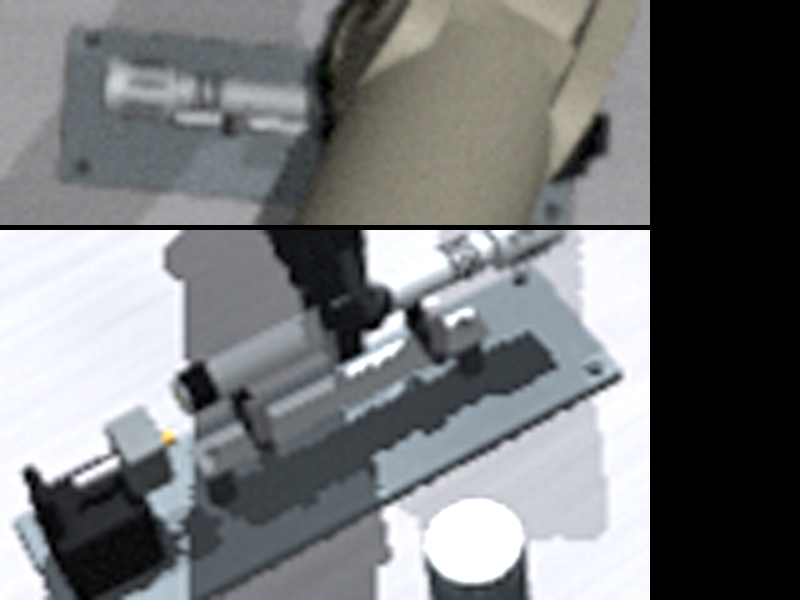

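```bash
python3 -m handwheel '[[0,0,0.12,0],[0,0,0.12,0],[0,0,0.12,0],[0,0,0.05,0],[0,0,0,0]]'
python3 -m handwheel '[[0,0,0.08,0],[0,0,0.08,0],[0,0,0.08,0],[0,0,0.08,0],[0,0,0,0]]'
```

```text
time_s: 10.4
tool_pos: [0.5325, -0.1886, 0.095]
eef_rot: [2.307, 2.132, 0.0]
force: [1.0, 0.6, -0.7]
finger_gap: 0.0218
gripper_force: 59.3
time_s: 10.9
tool_pos: [0.5326, -0.1889, 0.0855]
eef_rot: [2.306, 2.132, 0.0]
force: [0.5, 0.3, 5.0]
finger_gap: 0.0224
gripper_force: 59.9
```

```bash
python3 -c "
from h import *
o=r.get_obs();print(o['torque'],o['tool_pos'],o['force'])"
```

```text
[-0.00273851 -0.18892953 -0.07587447] [ 0.53258808 -0.18886645  0.08549117] [0.54851403 0.2526642  4.98830592]
```

```bash
python3 -m handwheel '[[0,0,0.07,0],[0,0,0.07,0],[0,0,0.06,0],[0,0,0.05,0],[0,0,0,0]]'
python3 -m handwheel '[[0,0,0.04,0],[0,0,0.04,0],[0,0,0.04,0],[0,0,0,0],[0,0,0,0]]'
```

```text
time_s: 11.4
tool_pos: [0.5327, -0.189, 0.0785]
eef_rot: [2.306, 2.132, 0.001]
force: [0.1, 0.7, 7.7]
finger_gap: 0.022
gripper_force: 60.3
time_s: 11.9
tool_pos: [0.5328, -0.1891, 0.0753]
eef_rot: [2.306, 2.132, 0.001]
force: [-0.4, 0.7, 9.6]
finger_gap: 0.022
gripper_force: 60.4
```

```bash
python3 -m handwheel '[[0,0,0.04,0],[0,0,0.04,0],[0,0,0,0],[0,0,0,0],[0,0,0,0]]' | grep -E "pos|force"
python3 -m handwheel '[[0,0,0.04,0],[0,0,0.04,0],[0,0,0,0],[0,0,0,0],[0,0,0,0]]'| grep -E "pos|force"; python3 -c "
from h import *
print(r.get_obs()['torque'])"
```

```text
tool_pos: [0.5329, -0.1891, 0.073]
force: [-1.8, 1.3, 10.8]
gripper_force: 60.6
tool_pos: [0.5329, -0.1892, 0.0707]
force: [-1.7, 0.4, 12.5]
gripper_force: 60.6
[ 0.04867862  0.24263481 -0.11907677]
```

```bash
python3 -m handwheel '[[0,0,0.04,0],[0,0,0,0],[0,0,0,0],[0,0,0,0],[0,0,0,0]]' | grep -E "pos|force"
python3 - <<'E'
from h import *
t=r.read_camera("top")[:,:,::-1]; s=r.read_camera("scene")[:,:,::-1]
z=lambda i,x,y,w,h,k: cv2.convertScaleAbs(cv2.resize(i[y:y+h,x:x+w],None,fx=k,fy=k,interpolation=cv2.INTER_CUBIC),alpha=1.4)
c=np.zeros((600,800,3),np.uint8); c[:200,:400]=z(t,345,182,80,40,5); c[204:600,:792]=z(s,190,230,132,66,6); cv2.imwrite("pics/F.png",c)
E
```

```text
tool_pos: [0.5327, -0.1892, 0.0687]
force: [1.8, -1.6, 3.7]
gripper_force: 60.0
```

View pics/F.png

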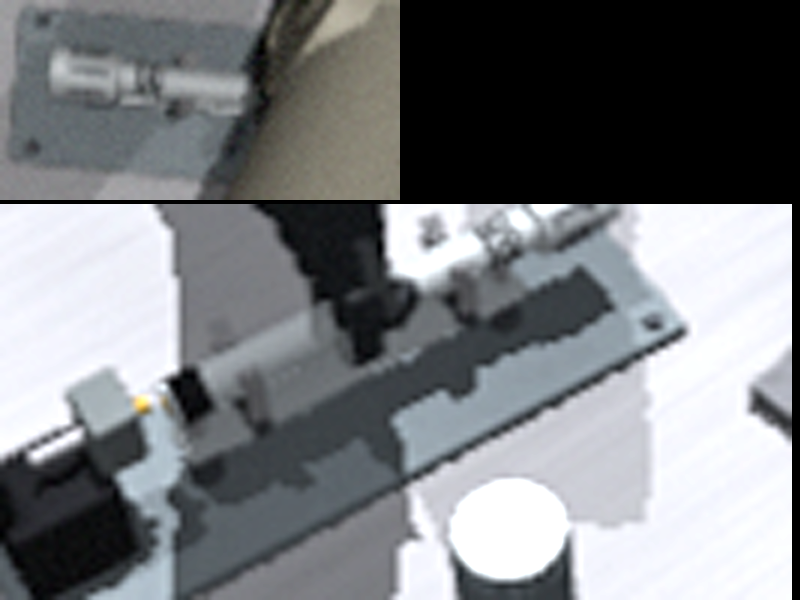

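F shows the tail just short of the pin, at (165,400) against the tip at (150,405), and the shaft down in the clips. The force drop from 12.5 to 3.7 N with the bed at 9 mm fits a full seat on both clips. Next I'll relieve the bed.

```bash
python3 -m handwheel '[[0,0,-0.07,0],[0,0,-0.07,0],[0,0,-0.07,0],[0,0,-0.05,0],[0,0,0,0]]' | grep -E "pos|force"
python3 -m handwheel '[[0,0,0,0],[0,0,0,0],[0,0,0,0],[0,0,0,0],[0,0,0,0]]' | grep -E "pos|force"
python3 -c "
from h import *
print(r.get_obs()['torque'])"
```

```text
tool_pos: [0.5326, -0.1891, 0.0763]
force: [5.0, -3.2, 0.2]
gripper_force: 59.5
tool_pos: [0.5326, -0.1891, 0.0761]
force: [5.3, -4.3, -0.3]
gripper_force: 59.5
[-0.71630109 -1.06230972 -0.26751627]
```

```bash
python3 -m handwheel '[[0,0.03,0,0.05],[0,0,0,0],[0,0,0,0],[0,0,0,0],[0,0,0,0]]' | grep -E "pos|force"
python3 -c "
from h import *
print(r.get_obs()['torque'])"
```

```text
tool_pos: [0.5327, -0.1891, 0.0759]
force: [1.1, -4.5, -0.2]
gripper_force: 59.4
[-1.00879113 -0.1489669   0.00812906]
```

```bash
python3 -m handwheel '[[-0.06,0,0,0],[-0.06,0,0,0],[-0.06,0,0,0],[-0.06,0,0,0],[0,0,0,0]]' | grep -E "pos|force"
python3 -m handwheel '[[-0.05,0,0,0],[-0.05,0,0,0],[-0.05,0,0,0],[-0.05,0,0,0],[0,0,0,0]]' | grep -E "pos|force"
```

```text
tool_pos: [0.5322, -0.1956, 0.0758]
force: [-0.7, 4.4, -0.6]
gripper_force: 59.4
tool_pos: [0.5318, -0.2016, 0.0759]
force: [-1.8, 4.4, -0.9]
gripper_force: 59.4
```

```bash
python3 -m handwheel '[[-0.04,0.01,0,0],[-0.04,0,0,0],[-0.03,0,0,0],[0,0,0,0],[0,0,0,0]]' | grep -E "pos|force"
python3 -m handwheel '[[-0.02,0,0,0],[0,0,0,0],[-0.02,0,0,0],[0,0,0,0],[0,0,0,0]]' | grep -E "pos|force"
```

```text
tool_pos: [0.5315, -0.2047, 0.0758]
force: [-2.3, 6.3, -0.9]
gripper_force: 59.5
tool_pos: [0.5315, -0.2052, 0.0757]
force: [-2.8, 7.1, 1.2]
gripper_force: 59.6
```

```bash
python3 -m handwheel '[[-0.02,0,0,0],[0,0,0,0],[-0.02,0,0,0],[0,0,0,0],[0,0,0,0]]' | grep -E "pos|force"
python3 -m handwheel '[[-0.02,0,0,0],[0,0,0,0],[-0.02,0,0,0],[0,0,0,0],[0,0,0,0]]' | grep -E "pos|force"
python3 - <<'E'
from h import *
s=r.read_camera("scene")[:,:,::-1]
cv2.imwrite("pics/G.png",cv2.convertScaleAbs(cv2.resize(s[235:310,180:280],None,fx=8,fy=8,interpolation=cv2.INTER_CUBIC),alpha=1.4))
E
```

```text
tool_pos: [0.5315, -0.2052, 0.0757]
force: [-2.2, 10.9, 2.1]
gripper_force: 59.7
tool_pos: [0.5315, -0.2053, 0.0756]
force: [-4.2, 14.0, 3.2]
gripper_force: 59.9
```

View pics/G.png

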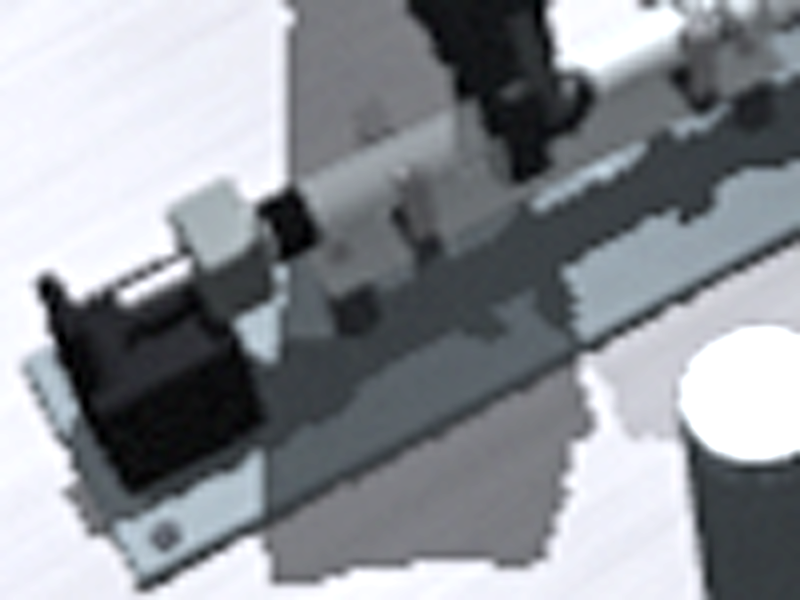

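G shows the tail flush against the block at about (265,210) with no pin visible, and the force rose with no further motion. So it is fully in. I'll relax the preload and let go.

```bash
python3 -m handwheel '[[0.04,-0.02,-0.01,0],[0,0,-0.01,0],[0,0,0,0],[0,0,0,0],[0,0,0,0]]' | grep -E "pos|force"
python3 -m handwheel '[[0,0,0,0],[0,0,0,0],[0,0,0,0],[0,0,0,0],[0,0,0,0]]' 0.3
```

```text
tool_pos: [0.5314, -0.2052, 0.076]
force: [0.7, 9.0, -2.8]
gripper_force: 59.1
time_s: 19.05
tool_pos: [0.5313, -0.208, 0.0768]
eef_rot: [2.312, 2.126, -0.0]
force: [0.4, 0.5, -1.1]
finger_gap: 0.0556
gripper_force: 0.0
```

Released with no residual load. I'll go straight up.

```bash
python3 -m handwheel '[[0,0,-0.15,0],[0,0,-0.3,0],[0,0,-0.5,0],[0,0,-0.7,0],[0,0,-0.8,0]]' | grep -E "pos|force"
python3 -m handwheel '[[0,0,-0.8,0],[0,0,-0.8,0],[0,0,-0.5,0],[0,0,0,0],[0,0,0,0]]' | grep -E "pos|force"
python3 - <<'E'
from h import *
s=r.read_camera("scene")[:,:,::-1]
cv2.imwrite("pics/H.png",cv2.convertScaleAbs(cv2.resize(s[215:310,180:313],None,fx=6,fy=6,interpolation=cv2.INTER_CUBIC),alpha=1.4))
E
```

```text
tool_pos: [0.5312, -0.2076, 0.1519]
force: [1.2, 0.1, 0.0]
gripper_force: 0.0
tool_pos: [0.5314, -0.2076, 0.2138]
force: [-0.6, -0.3, -0.1]
gripper_force: 0.0
```

View pics/H.png

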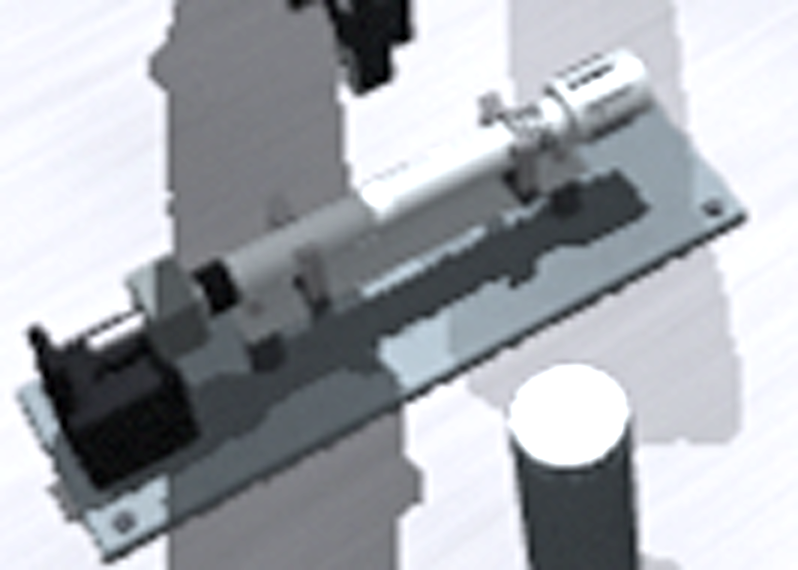

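H shows the lamp level in both clips at (310,270) and (520,160), the tail flush with the block at (200,285), and the gripper clear.

```bash
python3 -c "
from h import *
print(r.sign_off())"
```

```text
the job is handed in; nothing more can be done
None
```

The lamp is snapped into both clips with its tail against the contact block and the pin fully in; the gripper was clear and the job handed in at about 20 s (judged on camera views and force readings, as sign-off returned no verdict).

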